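# Spread a retaining ring with circlip pliers and hold it at the spindle groove

### The arm

A 6-joint arm with a two-finger parallel gripper is mounted at the origin on a cart in front of the work surface, level with it; the furniture and walls round the work are solid. World frame = base frame: x ahead of the robot, y to its left, z up, the work surface at z = 0. Lengths are in m, angles in rad, forces in N, time in s.
With the tool pointing down it reaches from about 0.375 to 0.9 m from the base axis. Payload 3.1 kg.
Tool frame: the origin (TCP) lies at the very end of the fingers, on their centre line; the grasp point (between the pads) lies 19 mm behind it; z points along the fingers, y is the direction in which the jaws open and shut (so a half turn about z gives the same grasp; the last joint's range is limited). The gripper opens to 87 mm and grips with 3 to 60 N. Pads are 19 mm wide; open, the fingers measure 117 mm over their backs; the gripper's body (75 mm by 190 mm) begins 51 mm behind the grasp point.
Start: joints at [-0.178, 0.527, 1.433, -0, 1.181, -0.178], TCP at [0.625, 0, 0.192] pointing down, gripper open.
Joint ranges: [-3.08, 3.08], [-0.75, 2.2], [0.22, 2.44], [-1.43, 4.57], [0, 2.65], [-2.85, 2.85]. Speed limits (rad/s): [2.79, 2.79, 3.14, 3.14, 3.14, 3.14].

### API

Orientations are given as a unit quaternion [x, y, z, w].
In Python, from rig import robot gives the robot as it stands.
- The arm moves only by the tool arm_command, never from a script. Its argument "targets" is a list of rows, each a list of 5 numbers: the shift along the tool's x, y, z in cm, then the turn about the tool's z in rad, then the finger opening in cm, from 0 to 8.7. In form: [[dx, dy, dz, spin, hand], ...]. A call has 1 to 5 rows; each row is the pose to reach, as a shift and turn from the pose commanded when the call began, along the tool's axes at that moment; what a row does not reach only later rows make up. A row lasts 1/8 s, in which the tool goes at most 62.5 mm and 10.7 degrees, less where a joint would pass 70% of its speed; a pose out of reach is approached as far as the arm can. A call with a gripper value outside its range is refused whole. The fingers move at their own pace and stop on an object; "newtons" is the grip in N (left out, the last holds). Time passes only in rows, so rows that repeat a pose let the fingers close. It gives the time, the measured TCP pose, the force and the opening at its end, in the units of the state.
- robot.get_obs(): the state, without advancing time (a new reading comes with each control period).
- robot.camera(name): name is "scene" or "side" or "wrist"; returns (picture, depth): 384x512x3 uint8, red, green, blue; 384x512 float32, m along the optical axis (not along the pixel's ray), 0 where there is no reading.
- robot.camera_model(name): a dict with "mtx" (3x3 intrinsics, pixels), "extrinsics" (4x4, takes a point from world to camera coordinates). Camera axes: x right, y up, looking along -z (the intrinsics and any distortion apply to the point x, -y, -z); pixel columns grow to the right and rows downward; lengths in m; the calibration is good to about 2 mm. A picture is of the moment at which its call begins: read the wrist's pose just before it. camera_model takes no time and is no camera call; for the wrist camera it gives the pose at the moment of the call.
- robot.hand_in(): hands the job in, once; it reports no verdict.
The state is a dict: "time": time; "q": joint angles; "joint_velocities": joint speeds; "joint_torque": joint torques, N m; "position": TCP position; "tool_rot": TCP orientation; "ft_force": force on the tool from outside, world axes, zero at the start; "moment": the same for the moment, N m; "grip_width": finger opening in m.
Only numpy, scipy, OpenCV 4.12 (cv2) and the standard library are available. Lean on these libraries where they do the work, as an engineer would, in place of code of your own. Each camera call takes 0.05 s, during which the arm holds its last target.

### The job

The circlip pliers lie on their rest with the retaining ring hooked on the pins of their nose. Take the pliers by the handles, lift them off the rest, squeeze the handles right together so that the ring is fully spread, bring the spread ring over the free end of the upright spindle and slide it down, without forcing it, until it is level with the groove. Finish while still holding it there, off the collar and not leaning on the spindle: keep the handles squeezed and the ring spread, level and centred round the groove, for the technician to check the fit; do not let go, and leave the other things where they stand.

Things in the scene. Friction and masses are not known exactly. Their poses are not given: they have to be found in the camera images.
- spindle: Fixed spindle stand, 92 mm wide and high: round grey flange with four bolts, bearing housing up to 46 mm, dark collar (42 mm across) up to 54 mm, and out of it the upright bare steel spindle end, 26 mm across, its last 4 mm tapering to 19 mm. Origin: centre of its underside, on the spindle axis; z up. Round: its yaw does not matter.
- spindle_groove (a point): Point on the spindle axis at mid-height of the groove, 60 mm above the worktop. The groove is 8 mm wide (56 to 64 mm above the worktop) and 21 mm across at its bottom.
- spindle_top (a point): Point on the spindle axis at its top face, 92 mm above the worktop.
- rest: Fixed grey tool rest, 150 x 100 x 44 mm: a post under the pivot of the pliers and a cross bar under the handle ends (tops at 40 mm), on a 6 mm base plate, open between them from 12 to 90 mm behind the pivot for the fingers; two cheeks beside the post, 31 mm apart, stand 4 mm above it. Origin: on the worktop below the pivot; x points the way the nose points.
- pliers: Circlip pliers with the ring on their nose, loose, 205 mm long, 0.17 kg, lying flat. Origin: centre of the pivot, half-way up the 12 mm thick pliers; x points from handles to nose, z up. Squeezing the handles turns the legs about the pivot and spreads nose and ring; the handle faces also swing rearward, so fingers that do not slip on them push the pliers 5 mm forward during a full squeeze.
- pliers_grip (a point): Grip point: middle between the two black handles, half-way up, 55 mm behind the pivot; axes as the pliers. Handles: straight, 12 mm high, 8 mm thick, 30 to 109 mm behind the pivot. Over their outer faces here they are 57 mm apart released (each splayed 0.19 rad, widest at the rear end, 78 mm) and 36 mm apart and parallel when fully squeezed.
- ring_center (a point): Centre of the spread ring, mid-thickness: 66.9 mm ahead of the pivot (121.9 mm from the grip point), 8 mm below mid-plane of the pliers; axes as the pliers. Dark steel C-ring, 3 mm thick, gap and lugs toward the pivot; it cannot come off the pins. Spread: a circle of 35 mm inner, 45 mm outer diameter. Released: about 24 mm inside, too narrow for the spindle.
- pliers_left (a joint): Angle of each pliers leg (both turn alike): 0 rad handles released, ring closed; 0.19 rad handles fully together on their stop, ring fully spread. A spring holds them apart: at the grip point about 3.5 N on each handle starts to move them, about 11 N brings them onto the stop; the stop protects the ring, so a harder squeeze does no harm.
- felt_wheel: Bystander: pale felt polishing wheel lying flat, 51 mm across, 14 mm high. Origin: centre of its underside.
- crucible: Bystander: small tan fireclay cup, 51 mm across, 40 mm high. Origin: centre of its underside.
- cast: Bystander: yellowish dental cast of a lower jaw, 53 x 71 x 27 mm. Origin: centre of its underside.

How it is judged:
By the outcome, as a careful person would: the job done as asked, in the order asked, and still so for the second after the job is handed in, while the arm keeps its last pose, push and grip.
It also fails if it takes over 35 s, if anything falls off the work surface, if the arm or the gripper's body presses on something with over 40 N, if the wrist force passes 120 N, or if a joint passes its speed limit or range.

## Working session

There is one attempt and no reset: what is moved stays moved. The work goes in short steps, Python scripts to look and compute and a tool call to move; the robot and the scene stay as the last step left them, time stands still between calls to the robot, and variables do not carry over. Pictures are saved under pics/ and viewed, and the job is handed in when it is done.

Besides the shell and the picture viewer there is one more tool, called after "Request:" as name(argument=value, ...) on one line, values as JSON. arm_command: Moves the arm, as the interface text tells. Its arguments: {"type":"object","properties":{"targets":{"type":"array","items":{"type":"array","items":{"type":"number"}}},"newtons":{"type":"number"}},"required":["targets"]}

```bash
ls; mkdir -p pics; python3 - <<'E'
from rig import robot
import cv2,numpy as np
o=robot.get_obs()
for k,v in o.items(): print(k,np.round(v,4))
for n in ["scene","side","wrist"]:
    m=robot.camera_model(n); p,d=robot.camera(n)
    print(n,m)
    cv2.imwrite(f"pics/a_{n}.png",p[:,:,::-1]); np.savez(f"a_{n}.npz",p=p,d=d,K=m["mtx"],E=m["extrinsics"])
E
```

```text
pics
time 0.0
q [-0.1785  0.5285  1.4339 -0.      1.1814 -0.1785]
joint_velocities [0.0007 0.0005 0.0006 0.001  0.0014 0.0002]
joint_torque [-5.00000e-04 -4.40045e+01 -1.76594e+01  6.33000e-02  5.83000e-02
 -2.00000e-04]
position [6.242e-01 2.000e-04 1.911e-01]
tool_rot [ 7.071e-01  7.071e-01 -6.000e-04 -9.000e-04]
ft_force [-0.1241  0.1642  0.5451]
moment [ 0.0007 -0.0159 -0.0176]
grip_width 0.0873
scene {'mtx': array([[415.08166519,   0.        , 251.09275605],
       [  0.        , 415.08166519, 187.67708876],
       [  0.        ,   0.        ,   1.        ]]), 'extrinsics': array([[ 0.827426  , -0.56146834, -0.01093221, -0.49380659],
       [ 0.36730245,  0.52635627,  0.76683635, -0.29141422],
       [-0.4248001 , -0.63851576,  0.64174956, -0.77494317],
       [ 0.        ,  0.        ,  0.        ,  1.        ]])}
side {'mtx': array([[498.87823194,   0.        , 254.54954289],
       [  0.        , 498.87823194, 181.29031237],
       [  0.        ,   0.        ,   1.        ]]), 'extrinsics': array([[-0.90715834, -0.42066438, -0.01025799,  0.52529126],
       [ 0.25070349, -0.55989703,  0.78972342, -0.19991062],
       [-0.33795193,  0.71383247,  0.61337729, -1.16699014],
       [ 0.        ,  0.        ,  0.        ,  1.        ]])}
wrist {'mtx': array([[277.68144383,   0.        , 255.96739663],
       [  0.        , 277.68144383, 195.43992974],
       [  0.        ,   0.        ,   1.        ]]), 'extrinsics': array([[ 9.99999010e-01, -1.01877369e-03, -9.70445366e-04,
        -6.24424376e-01],
       [ 6.88964847e-04,  9.55931110e-01, -2.93590255e-01,
         3.39613958e-02],
       [ 1.22678094e-03,  2.93589296e-01,  9.55930866e-01,
        -3.91325483e-01],
       [ 0.00000000e+00,  0.00000000e+00,  0.00000000e+00,
         1.00000000e+00]])}
```

View pics/a_scene.png

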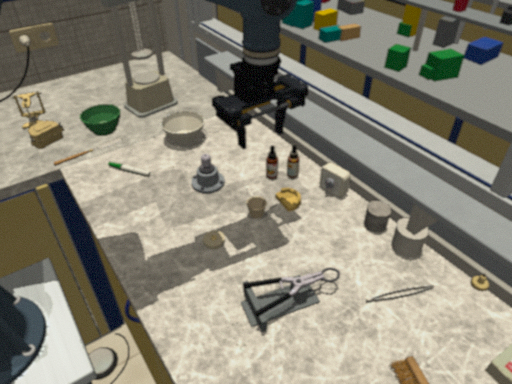

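View pics/a_side.png

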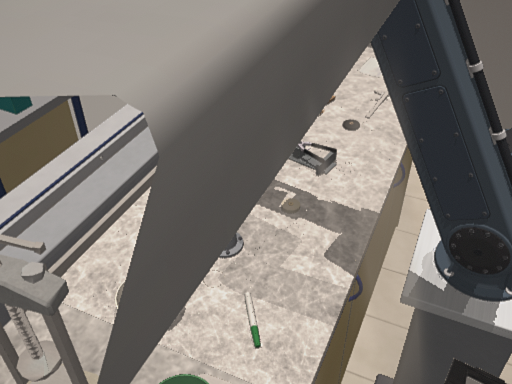

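View pics/a_wrist.png

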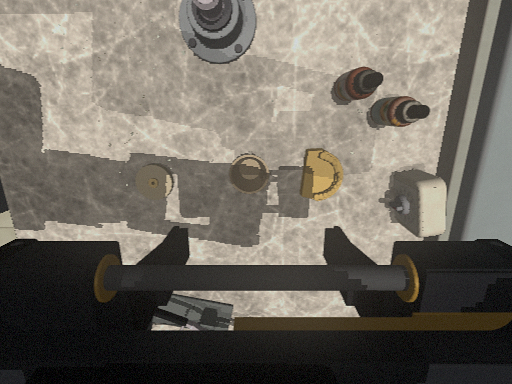

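The scene view shows the spindle at about (208,178), the pliers on their rest at about (290,293) with the ring at about (330,274), and the bystanders between them. The wrist view shows the spindle top at about (213,5). Next I'll enlarge the scene crops and deproject with depth.

```bash
cat > h.py <<'E'
import numpy as np,cv2
def load(f):
    z=np.load(f); return z['p'],z['d'],z['K'],z['E']
def ray(u,v,K,E):
    R,t=E[:3,:3],E[:3,3]; c=-R.T@t
    d=R.T@np.array([(u-K[0,2])/K[0,0],-(v-K[1,2])/K[1,1],-1.]); return c,d
def onz(u,v,z,K,E):
    c,d=ray(u,v,K,E); return c+d*(z-c[2])/d[2]
def proj(P,K,E):
    p=E[:3,:3]@np.asarray(P)+E[:3,3]; x,y,z=p[0],-p[1],-p[2]
    return K[0,0]*x/z+K[0,2],K[1,1]*y/z+K[1,2]
def cloud(d,K,E):
    v,u=np.mgrid[:d.shape[0],:d.shape[1]]
    c=np.stack([(u-K[0,2])/K[0,0]*d,-(v-K[1,2])/K[1,1]*d,-d],-1)
    return (c-E[:3,3])@E[:3,:3]
def crop(p,u0,v0,u1,v1,s,f):
    cv2.imwrite(f,cv2.resize(p[v0:v1,u0:u1,::-1],None,fx=s,fy=s,interpolation=cv2.INTER_CUBIC))
E
python3 - <<'E'
from h import *
p,d,K,E=load("a_scene.npz"); X=cloud(d,K,E)
crop(p,230,255,350,335,6,"pics/b_pl.png")
crop(p,170,140,320,230,5,"pics/b_sp.png")
np.set_printoptions(precision=4,suppress=True)
for u,v in [(208,160),(208,190),(150,250),(263,288),(330,274),(300,290)]: print(u,v,X[v,u])
# spindle
m=(X[...,2]>.03)&(d>0); 
n,l,s,c=cv2.connectedComponentsWithStats(m.astype(np.uint8))
for i in range(1,n):
    if s[i,4]>30: print(s[i],X[l==i].min(0),X[l==i].max(0))
E
```

```text
208 160 [0.5783 0.1707 0.0796]
208 190 [0.5567 0.1441 0.0064]
150 250 [ 0.3465  0.0441 -0.0026]
263 288 [ 0.4986 -0.189  -0.0025]
330 274 [ 0.6394 -0.2404 -0.0041]
300 290 [ 0.5355 -0.2608  0.0427]
[    0     0   512   294 48417] [ 0.2125 -0.4941  0.03  ] [1.772  1.1183 0.5373]
[345   0  20   5  61] [1.9505 1.0148 0.0301] [2.0467 1.0963 0.0426]
[ 396    0  116   38 2548] [1.7821 0.0958 0.0301] [2.3935 0.697  0.2487]
[468  37  36  15 289] [1.9368 0.2348 0.0301] [2.0802 0.3318 0.042 ]
[387  43  25  16 250] [1.5806 0.3864 0.0302] [1.6771 0.4739 0.0584]
[427  48  38  20 528] [1.6407 0.2168 0.03  ] [1.772  0.3244 0.0705]
[ 12  91  31  28 270] [0.2243 0.751  0.0301] [0.3126 0.861  0.0904]
[ 80 104  41  27 723] [0.373  0.544  0.0301] [0.4951 0.6715 0.0656]
[161 111  44  28 644] [0.5617 0.3543 0.0301] [0.6963 0.4913 0.0586]
[ 28 120  35  22 453] [0.2204 0.6101 0.0301] [0.3217 0.6981 0.0538]
[266 145  13  26 225] [0.7216 0.0892 0.03  ] [0.7532 0.1192 0.0987]
[287 144  13  25 227] [0.7718 0.0602 0.0304] [0.8027 0.0914 0.0986]
[197 153  22  28 391] [0.5492 0.1504 0.0302] [0.6057 0.2046 0.0922]
[247 196  20  16 125] [ 0.5897 -0.024   0.0301] [0.6391 0.0272 0.04  ]
[ 243  267   98   58 1312] [ 0.4345 -0.2799  0.03  ] [ 0.6354 -0.1758  0.0545]
[   0  285   27   74 1165] [ 0.0232 -0.0706  0.0301] [0.0716 0.0624 0.1158]
[491 344  21  35 397] [ 0.711  -0.5877  0.0302] [ 0.7614 -0.5521  0.0479]
```

View pics/b_pl.png

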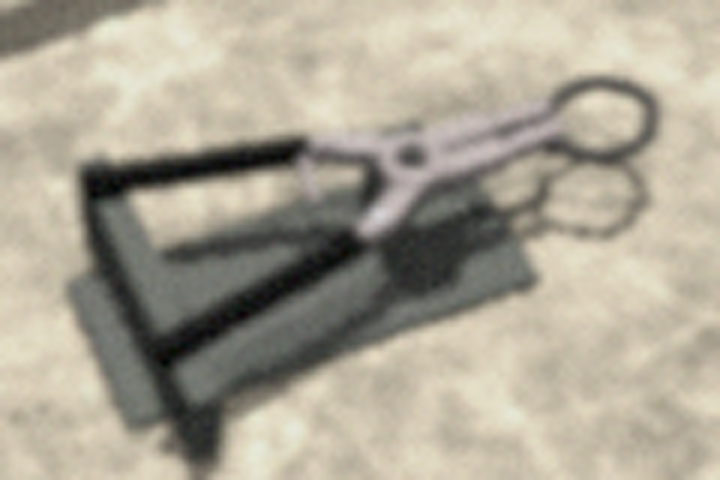

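View pics/b_sp.png

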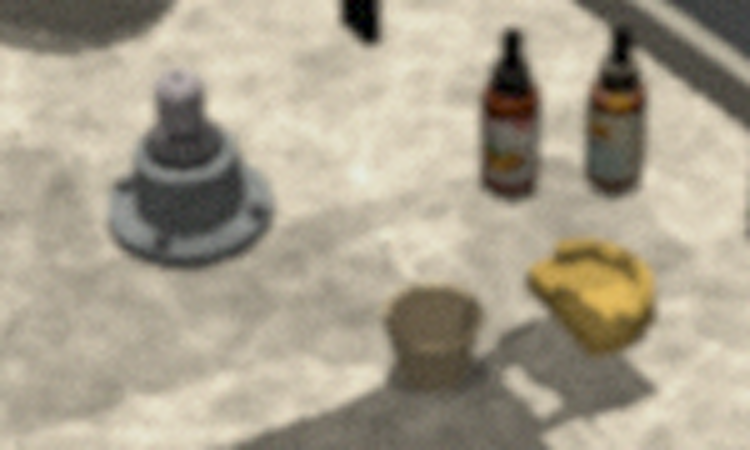

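The crops show the pivot at about (298.5,281.2), the ring centre at about (330.7,274.8), the handle ends at about (246,285) and (257.5,313), and the spindle top at about (205.8,155.8).

```bash
python3 - <<'E'
from h import *
np.set_printoptions(precision=4,suppress=True)
p,d,K,E=load("a_scene.npz"); X=cloud(d,K,E)
print("pivot",onz(298.5,281.2,.052,K,E),"ring",onz(330.7,274.8,.038,K,E),"ends",onz(245.8,285,.05,K,E),onz(257.5,313.3,.05,K,E))
print("top",onz(205.8,155.8,.092,K,E), onz(208,180,.0,K,E))
# cloud axis: handles/pliers z .047-.056
m=(X[...,2]>.047)&(X[...,2]<.056)&(d>0); m[:262]=0; m[:,:235]=0;m[:,350:]=0
P=X[m]; print(len(P)); 
c=P.mean(0)
u,s,vt=np.linalg.svd(P[:,:2]-c[:2],full_matrices=False); print(c,vt,s)
# spindle: housing/collar circle fit by heights
m=(X[...,2]>.005)&(d>0); m[:150]=0;m[196:]=0;m[:,:185]=0;m[:,228:]=0
from scipy.optimize import least_squares
for lo,hi,r in [(.004,.016,.046),(.066,.086,.013),(.047,.053,.021)]:
    Q=X[m&(X[...,2]>lo)&(X[...,2]<hi)]
    if len(Q)<5: continue
    f=least_squares(lambda c:np.hypot(Q[:,0]-c[0],Q[:,1]-c[1])-r,[.58,.175],loss='soft_l1',f_scale=.002)
    print(lo,len(Q),f.x,np.abs(f.fun).mean())
Q=X[m&(X[...,2]>.088)]; print("topface",len(Q),Q.mean(0),Q.min(0),Q.max(0))
# wrist
p,d,K,E=load("a_wrist.npz"); X=cloud(d,K,E)
m=(X[...,2]>.0905)&(d>0); m[80:]=0; m[:,:150]=0;m[:,280:]=0; Q=X[m]; print("w top",len(Q),Q.mean(0),Q.min(0),Q.max(0))
for u,v in [(153,181),(248,173),(320,175),(213,10)]: print(X[v,u])
E
```

```text
pivot [ 0.5414 -0.248   0.052 ] ring [ 0.6127 -0.2649  0.038 ] ends [ 0.4522 -0.1956  0.05  ] [ 0.4349 -0.2604  0.05  ]
top [0.5752 0.1746 0.092 ] [0.5812 0.1882 0.    ]
528
[ 0.5137 -0.2405  0.049 ] [[-0.9808  0.1952]
 [-0.1952 -0.9808]] [0.968  0.4703]
0.004 298 [0.5826 0.1899] 0.0061641317465094495
0.066 65 [0.5779 0.1817] 0.0009898163609663214
0.047 71 [0.5785 0.1841] 0.0029614511854610067
topface 31 [0.5769 0.1797 0.0899] [0.5668 0.1693 0.0882] [0.5882 0.1909 0.0922]
w top 65 [0.5776 0.1756 0.0915] [0.5694 0.1727 0.0905] [0.5858 0.1774 0.0932]
[ 0.4828 -0.0112  0.0127]
[ 0.6133 -0.0018  0.0048]
[0.6249 0.0818 0.3834]
[0.584  0.1725 0.0805]
```

Request:
arm_command(targets=[[-5.5,-3,0,0.18,8.7],[-11,-6,0,0.36,8.7],[-16.5,-9,0,0.54,8.7],[-21,-11,0,0.72,8.7],[-23.9,-12.7,0,0.9,8.7]])

```text
time: 0.78
position: [0.4969, -0.2411, 0.1919]
tool_rot: [0.946, 0.325, -0.0, 0.0]
ft_force: [-0.1, -0.8, 0.3]
grip_width: 0.087
```

Request:
arm_command(targets=[[0,0,0,0.18,8.7],[0,0,0,0.36,8.7],[0,0,0,0.54,8.7],[0,0,0,0.72,8.7],[0,0,0,0.88,8.7]])

```text
time: 1.4
position: [0.4977, -0.2388, 0.1917]
tool_rot: [0.994, -0.107, -0.0, -0.0]
ft_force: [0.8, 0.1, 0.4]
grip_width: 0.0865
```

```bash
cat > snap.py <<'E'
import sys
from rig import robot
from h import *
np.set_printoptions(precision=4,suppress=True)
o=robot.get_obs()
tag=sys.argv[1]
for n in sys.argv[2:]:
    m=robot.camera_model(n); p,d=robot.camera(n)
    np.savez(f"{tag}_{n}.npz",p=p,d=d,K=m["mtx"],E=m["extrinsics"]); cv2.imwrite(f"pics/{tag}_{n}.png",p[:,:,::-1])
o=robot.get_obs()
for k in ["time","q","position","tool_rot","ft_force","moment","grip_width"]: print(k,np.round(o[k],4))
E
python3 snap.py c wrist
```

```text
time 1.45
q [-0.6498  0.4301  1.6167  0.      1.0954  1.1389]
position [ 0.4977 -0.2388  0.1918]
tool_rot [ 0.9941 -0.1088 -0.0003 -0.0002]
ft_force [1.0398 1.2094 0.8987]
moment [ 0.0851  0.1294 -0.0009]
grip_width 0.0872
```

View pics/c_wrist.png

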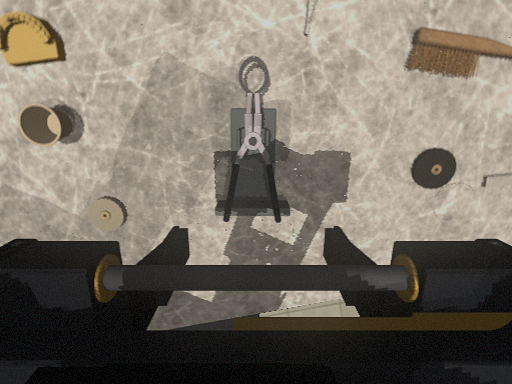

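The wrist view shows the pivot at about (252.5,142), the ring at about (253,75) and the handle ends at about (228,220) and (279,220). I'll zoom in.

```bash
python3 - <<'E'
from h import *
p,d,K,E=load("c_wrist.npz")
crop(p,200,45,310,230,3.2,"pics/c_crop.png")
E
```

```text
(no output)
```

View pics/c_crop.png

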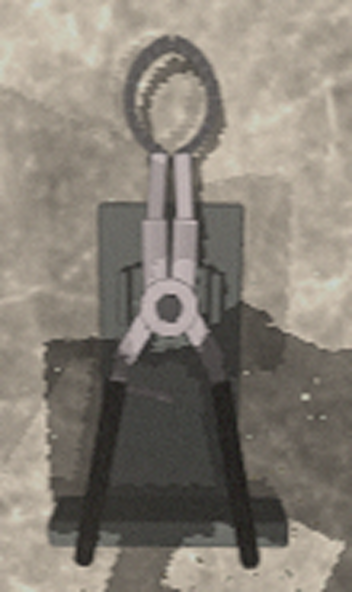

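Pivot is at crop (169,307), ring centre at (173,95), and the handle ends at (84,560) and (250,560).

```bash
python3 - <<'E'
from h import *
np.set_printoptions(precision=4,suppress=True)
p,d,K,E=load("c_wrist.npz");X=cloud(d,K,E)
f=lambda a,b:(200+(a+.5)/3.2-.5,45+(b+.5)/3.2-.5)
P=onz(*f(169,307),.053,K,E);R=onz(*f(173,95),.038,K,E);A=onz(*f(84,557),.052,K,E);B=onz(*f(250,557),.052,K,E)
print(P,R,A,B,X[141,253],X[200,234])
ax=P-(A+B)/2; print(np.degrees(np.arctan2(ax[1],ax[0])),np.linalg.norm(ax[:2]),np.linalg.norm((A-B)[:2]))
ax=R-P; print(np.degrees(np.arctan2(ax[1],ax[0])),np.linalg.norm(ax[:2]))
E
```

```text
[ 0.5447 -0.244   0.053 ] [ 0.6162 -0.2612  0.038 ] [ 0.4554 -0.1891  0.052 ] [ 0.4412 -0.2542  0.052 ] [ 0.5442 -0.2445  0.0536] [ 0.4643 -0.1985  0.0073]
-13.041468439732435 0.09899309346362345 0.06657543085375993
-13.546978228850325 0.07357191366626854
```

Request:
arm_command(targets=[[-0.15,-0.5,4,0.012,8.7],[-0.15,-0.5,9,0.012,8.7],[-0.15,-0.5,14,0.012,8.7],[-0.15,-0.5,16.5,0.012,8.7],[-0.15,-0.5,16.5,0.012,8.7]])

```text
time: 2.08
position: [0.496, -0.2327, 0.025]
tool_rot: [0.994, -0.11, -0.002, -0.001]
ft_force: [-0.3, 1.0, -0.2]
grip_width: 0.0869
```

```bash
python3 snap.py d wrist scene
```

```text
time 2.175
q [-0.6425  0.6742  1.7497  0.      0.717   1.1485]
position [ 0.498  -0.2341  0.0275]
tool_rot [ 0.9939 -0.1099  0.0003  0.0002]
ft_force [ 0.3152 -0.9216 -0.4166]
moment [ 0.147   0.1125 -0.0046]
grip_width 0.0866
```

View pics/d_wrist.png

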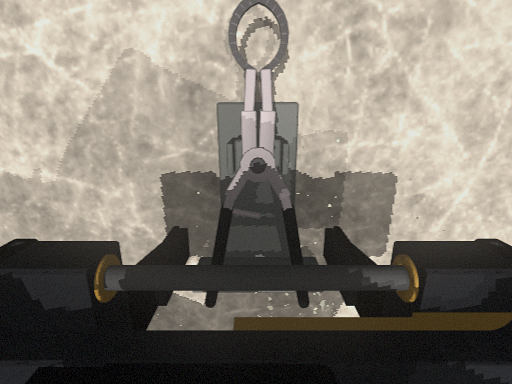

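The fingers straddle the handles, centred to about 1 mm (pivot at (258,165)). Next I'll close partly, so that the full squeeze comes after the lift.

Request:
arm_command(targets=[[0,0,0,0,6.2],[0,0,0,0,5.0],[0,0,0,0,4.2],[0,0,0,0,4.0],[0,0,0,0,4.0]], newtons=14)

```text
time: 2.8
position: [0.4976, -0.2338, 0.0271]
tool_rot: [0.994, -0.11, 0.0, 0.0]
ft_force: [0.7, -0.4, 0.6]
grip_width: 0.0458
```

```bash
python3 snap.py e wrist scene
```

```text
time 2.9
q [-0.6425  0.6747  1.7507 -0.      0.7163  1.1494]
position [ 0.4975 -0.2338  0.027 ]
tool_rot [ 0.9939 -0.1104 -0.     -0.    ]
ft_force [-0.629   0.1278  1.1723]
moment [0.0146 0.0892 0.0047]
grip_width 0.0422
```

View pics/e_wrist.png

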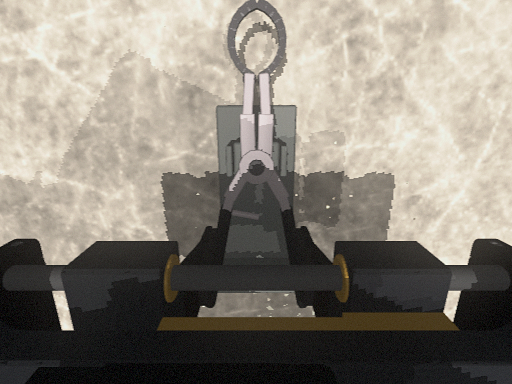

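Request:
arm_command(targets=[[0,0,0,0,4.0],[0,0,0,0,4.0],[0,0,0,0,4.0]])

```text
time: 3.28
position: [0.4975, -0.2337, 0.027]
tool_rot: [0.994, -0.11, -0.0, -0.0]
ft_force: [0.0, 1.0, -0.7]
grip_width: 0.0402
```

```bash
python3 snap.py f wrist
```

```text
time 3.325
q [-0.6426  0.6747  1.7507 -0.      0.7163  1.1494]
position [ 0.4975 -0.2338  0.027 ]
tool_rot [ 0.9939 -0.1104 -0.     -0.    ]
ft_force [-0.0298  0.4031 -1.4304]
moment [0.0217 0.1367 0.0328]
grip_width 0.0402
```

View pics/f_wrist.png

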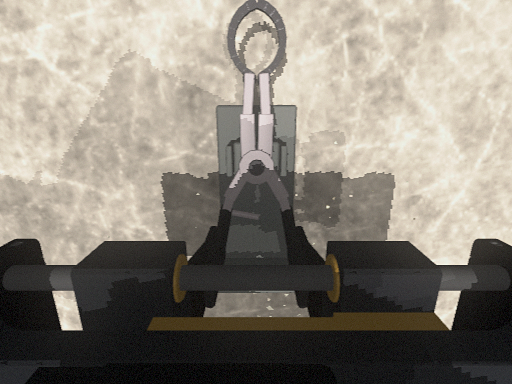

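```bash
python3 snap.py g scene side; python3 - <<'E'
from h import *
p,d,K,E=load("g_scene.npz"); crop(p,215,215,350,335,5,"pics/g_crop.png")
p,d,K,E=load("f_wrist.npz"); crop(p,170,60,340,310,2.4,"pics/f_crop.png")
E
```

```text
time 3.425
q [-0.6425  0.6747  1.7507  0.      0.7163  1.1495]
position [ 0.4975 -0.2338  0.027 ]
tool_rot [ 0.9939 -0.1104 -0.     -0.    ]
ft_force [ 0.8536  0.022  -1.0921]
moment [0.1194 0.0844 0.0384]
grip_width 0.0401
```

View pics/g_crop.png

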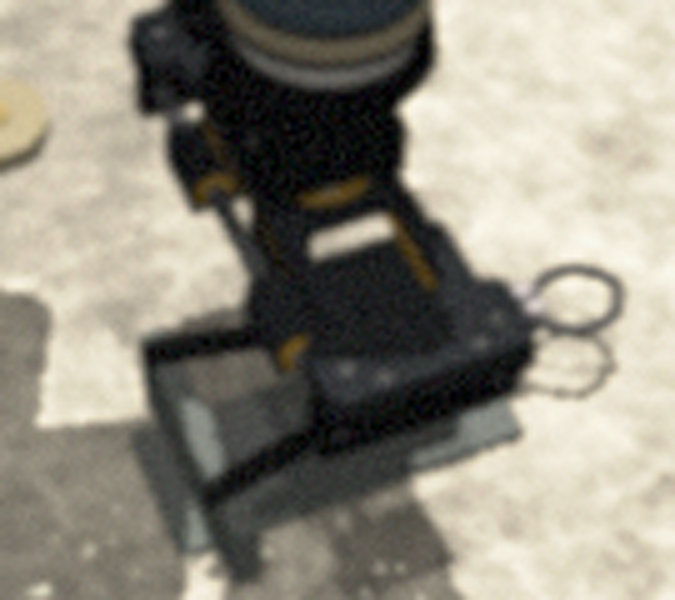

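View pics/f_crop.png

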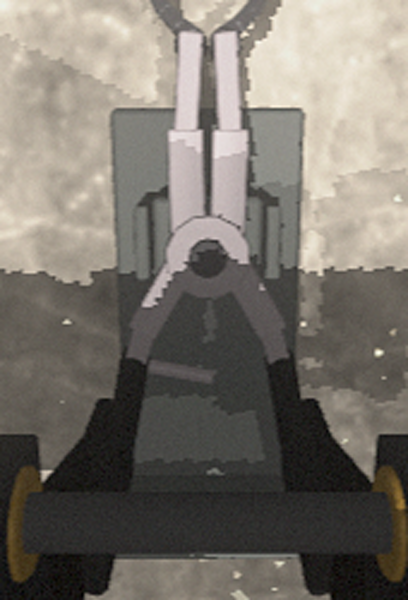

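View pics/g_side.png

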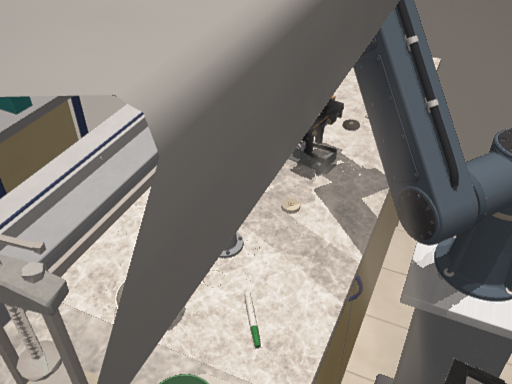

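```bash
python3 - <<'E'
from h import *
np.set_printoptions(precision=4,suppress=True,linewidth=200)
T=np.array([.4975,-.2338,.027]);a=2*np.arctan2(-.1104,.9939)
x=np.array([np.cos(a),np.sin(a),0]);y=np.array([np.sin(a),-np.cos(a),0])
for f in "df":
    p,d,K,E=load(f"{f}_wrist.npz");X=cloud(d,K,E)-T
    L=np.stack([X@x,X@y,X[...,2]],-1)*1000
    for v in (180,195,205,215,222,232,250,295):
        print(f,v,[(u,*L[v,u].round(0).astype(int)) for u in range(176,340,6)  if L[v,u,2]>8])
E
```

```text
d 180 [(236, np.int64(38), np.int64(-14), np.int64(24)), (242, np.int64(38), np.int64(-10), np.int64(24)), (254, np.int64(39), np.int64(-3), np.int64(25)), (260, np.int64(39), np.int64(1), np.int64(25)), (272, np.int64(39), np.int64(8), np.int64(25)), (278, np.int64(38), np.int64(12), np.int64(23))]
d 195 [(230, np.int64(29), np.int64(-18), np.int64(23)), (236, np.int64(29), np.int64(-14), np.int64(25)), (278, np.int64(28), np.int64(12), np.int64(23)), (284, np.int64(28), np.int64(16), np.int64(22))]
d 205 [(224, np.int64(22), np.int64(-22), np.int64(24)), (230, np.int64(22), np.int64(-18), np.int64(23)), (284, np.int64(22), np.int64(16), np.int64(24)), (290, np.int64(22), np.int64(20), np.int64(23))]
d 215 [(224, np.int64(16), np.int64(-22), np.int64(24)), (230, np.int64(15), np.int64(-18), np.int64(24)), (242, np.int64(14), np.int64(-11), np.int64(20)), (248, np.int64(14), np.int64(-7), np.int64(20)), (254, np.int64(14), np.int64(-3), np.int64(20)), (284, np.int64(15), np.int64(16), np.int64(23)), (290, np.int64(16), np.int64(20), np.int64(25))]
d 222 [(218, np.int64(10), np.int64(
[... 3895 characters left out ...]
1)), (182, np.int64(24), np.int64(-25), np.int64(116)), (188, np.int64(16), np.int64(-26), np.int64(105)), (194, np.int64(10), np.int64(-26), np.int64(97)), (200, np.int64(2), np.int64(-26), np.int64(87)), (206, np.int64(-4), np.int64(-25), np.int64(79)), (212, np.int64(-3), np.int64(-22), np.int64(79)), (296, np.int64(-6), np.int64(19), np.int64(75)), (302, np.int64(-3), np.int64(21), np.int64(79)), (308, np.int64(-3), np.int64(24), np.int64(80)), (314, np.int64(6), np.int64(24), np.int64(91)), (320, np.int64(13), np.int64(24), np.int64(101)), (326, np.int64(20), np.int64(23), np.int64(110)), (332, np.int64(25), np.int64(23), np.int64(117)), (338, np.int64(28), np.int64(24), np.int64(121))]
```

```bash
python3 - <<'E'
from h import *
np.set_printoptions(precision=4,suppress=True,linewidth=200)
T=np.array([.498,-.2341,.0275]);a=2*np.arctan2(-.1099,.9939)
x=np.array([np.cos(a),np.sin(a),0]);y=np.array([np.sin(a),-np.cos(a),0])
p,d,K,E=load("d_wrist.npz");X=cloud(d,K,E)-T
L=np.stack([X@x,X@y,X[...,2]],-1)*1000
m=(np.abs(L[...,0])<14)&(np.abs(L[...,1])>38)&(np.abs(L[...,1])<62)&(L[...,2]>-15)
print("finger min h",np.sort(L[m][:,2])[:10], L[m][np.argsort(L[m][:,2])[:5]])
print("table",np.median(L[50:150,60:150,2]),"proj of tips")
for h in (0,19,30):
  for s in (-1,1): print(h,s,proj(T+x*.0095+y*s*.0435+[0,0,h/1000],K,E))
p,d,K,E=load("a_scene.npz");X=cloud(d,K,E)
Q=X[100:146,215:310]; dd=d[100:146,215:310]; s=Q[(dd<.98)&(dd>0)&(Q[...,2]>.1)]; print("a_scene lowest gripper",s[np.argsort(s[:,2])[:6]])
for s in (-1,1): print(proj([.6242+s*.0435,0,.1911],K,E))
crop(p,205,70,315,160,7,"pics/a_f.png")
crop(load("d_wrist.npz")[0],140,200,370,320,3.4,"pics/d_f.png")
E
```

```text
finger min h [26.6522 26.7842 26.9927 26.9982 27.0589 27.1211 27.2365 27.2578 27.4414 27.4446] [[  5.8033 -45.8512  26.6522]
 [  7.2488 -49.5347  26.7842]
 [  7.3431 -46.2917  26.9927]
 [  5.3092  41.5673  26.9982]
 [  8.7952  48.2654  27.0589]]
table -27.908659597012488 proj of tips
0 -1 (np.float64(198.63105976659202), np.float64(210.0662138342959))
0 1 (np.float64(318.45371699968905), np.float64(210.1037442796743))
19 -1 (np.float64(192.90789459042037), np.float64(220.05337979988076))
19 1 (np.float64(324.57823276825786), np.float64(220.104107693825))
30 -1 (np.float64(189.0460643718063), np.float64(226.7924373208465))
30 1 (np.float64(328.71147425129834), np.float64(226.85303584925148))
a_scene lowest gripper [[ 0.6687 -0.0077  0.2191]
 [ 0.6703 -0.0092  0.2192]
 [ 0.6734 -0.0124  0.2198]
 [ 0.669   0.0001  0.2201]
 [ 0.6711 -0.0118  0.2203]
 [ 0.5722  0.0051  0.2204]]
(np.float64(243.9778718644045), np.float64(156.0857338331519))
(np.float64(276.18391017574373), np.float64(143.16132214313458))
```

View pics/a_f.png

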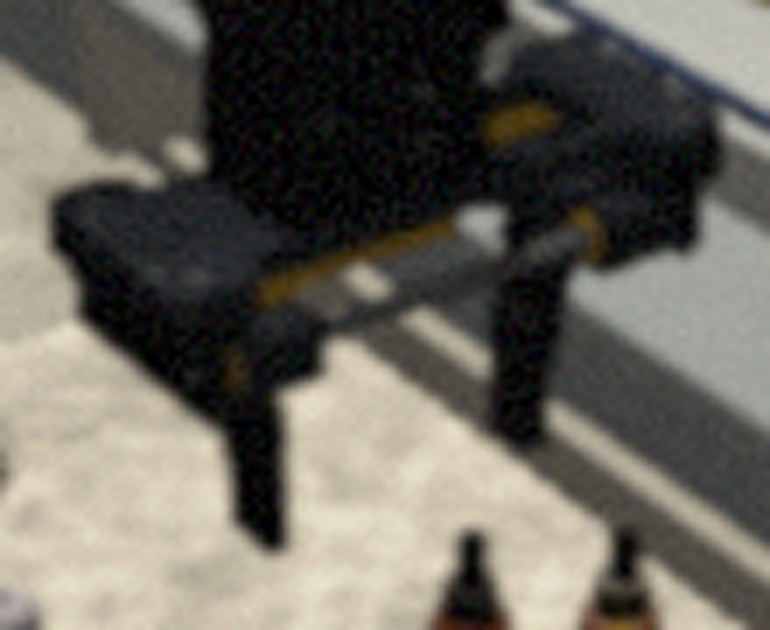

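View pics/d_f.png

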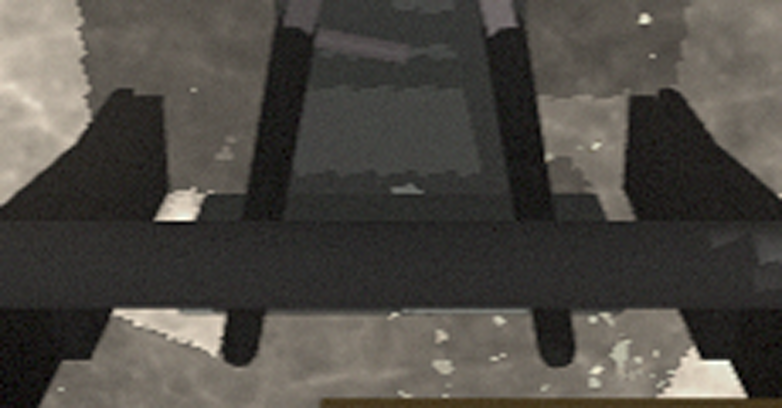

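Both cameras (wrist depth, and the scene view at the start) put the real fingertips about 27–28 mm above the reported TCP. That means the fingers closed just above the handles and touched nothing. I'll reopen and go 2.8 cm lower.

Request:
arm_command(targets=[[0,0,-0.5,0,8.7],[0,0,-0.5,0,8.7],[0,0,-0.5,0,8.7],[0,0,-0.5,0,8.7],[0,0,-0.5,0,8.7]])

```text
time: 4.05
position: [0.4975, -0.2337, 0.032]
tool_rot: [0.994, -0.11, -0.0, -0.0]
ft_force: [-0.1, -0.2, 0.2]
grip_width: 0.0816
```

Request:
arm_command(targets=[[0,0,0.8,0,8.7],[0,0,1.8,0,8.7],[0,0,2.6,0,8.7],[0,0,3.2,0,8.7],[0,0,3.2,0,8.7]])

```text
time: 4.68
position: [0.4971, -0.2335, -0.0007]
tool_rot: [0.994, -0.11, -0.001, -0.0]
ft_force: [0.0, -0.5, 0.4]
grip_width: 0.087
```

```bash
python3 snap.py i wrist scene;  python3 - <<'E'
from h import *
p,d,K,E=load("i_scene.npz"); crop(p,215,215,350,335,5,"pics/i_crop.png")
E
```

```text
time 4.775
q [-0.6426  0.7221  1.76    0.      0.6594  1.1495]
position [ 0.4976 -0.2338 -0.    ]
tool_rot [ 0.9939 -0.1104  0.      0.    ]
ft_force [-0.0587 -0.1494  0.1157]
moment [ 0.0954  0.1741 -0.0126]
grip_width 0.0872
```

View pics/i_wrist.png

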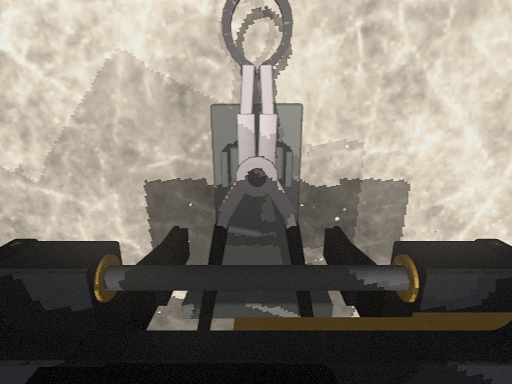

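View pics/i_crop.png

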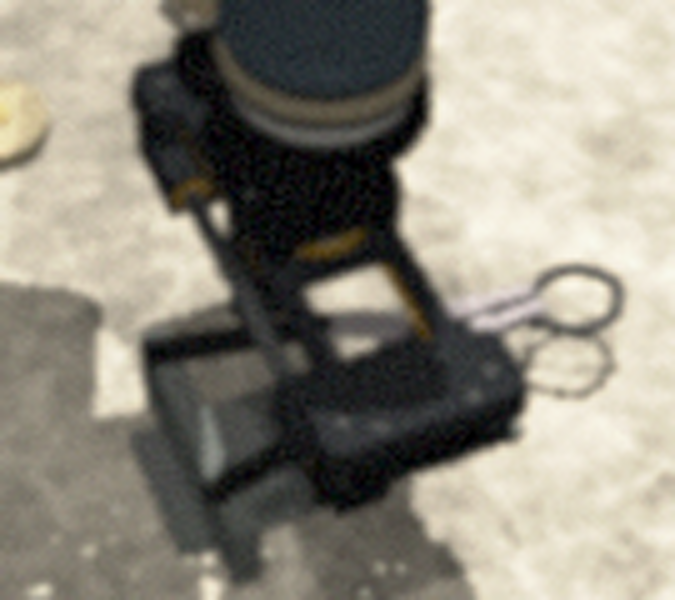

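The handles now sit between the fingers with nothing in contact. I'll close partly.

Request:
arm_command(targets=[[0,0,0,0,5.5],[0,0,0,0,4.5],[0,0,0,0,4.0],[0,0,0,0,4.0],[0,0,0,0,4.0]], newtons=14)

```text
time: 5.4
position: [0.4971, -0.2336, 0.0001]
tool_rot: [0.994, -0.11, -0.0, -0.0]
ft_force: [-2.3, -0.1, 2.1]
grip_width: 0.0458
```

Request:
arm_command(targets=[[0,0,0,0,4.0],[0,0,0,0,4.0]])

```text
time: 5.65
position: [0.4973, -0.2336, 0.0002]
tool_rot: [0.994, -0.11, -0.0, -0.0]
ft_force: [-2.1, -0.5, 2.7]
grip_width: 0.0406
```

```bash
python3 snap.py j wrist scene;  python3 - <<'E'
from h import *
p,d,K,E=load("j_scene.npz"); crop(p,215,215,350,335,5,"pics/j_crop.png")
E
```

```text
time 5.75
q [-0.6426  0.7217  1.7604 -0.0001  0.66    1.1494]
position [ 0.4973 -0.2336  0.0002]
tool_rot [ 0.9939 -0.1103 -0.0002 -0.0001]
ft_force [-1.5364  0.7915  3.827 ]
moment [ 0.0671  0.4585 -0.0303]
grip_width 0.0401
```

View pics/j_wrist.png

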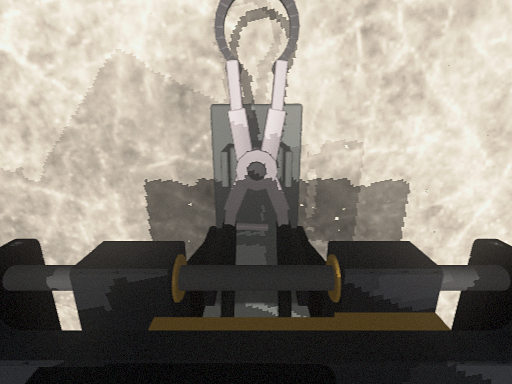

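View pics/j_crop.png

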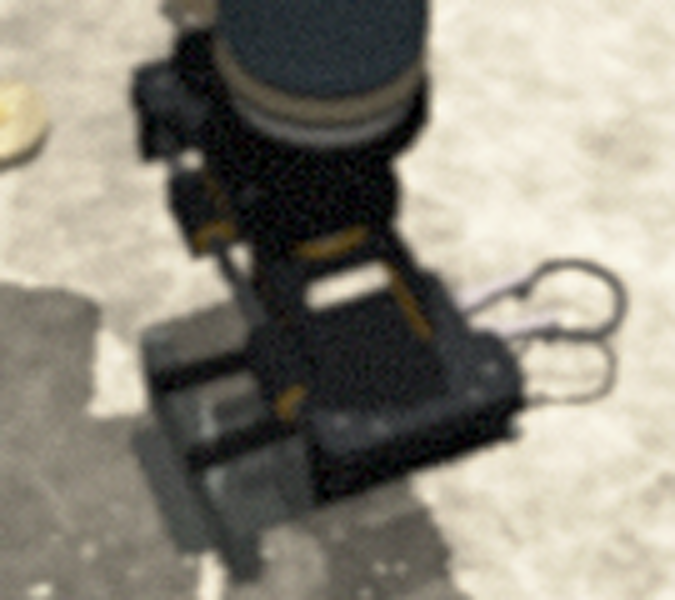

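The handles are gripped and the ring is partly spread. I'll lift clear, then look for any tilt.

Request:
arm_command(targets=[[0,0,-0.5,0,4.0],[0,0,-1.2,0,4.0],[0,0,-1.8,0,4.0]])

```text
time: 6.12
position: [0.4979, -0.2339, 0.0185]
tool_rot: [0.994, -0.11, 0.0, 0.0]
ft_force: [0.0, 0.3, -1.3]
grip_width: 0.04
```

```bash
python3 snap.py k wrist scene;  python3 - <<'E'
from h import *
p,d,K,E=load("k_scene.npz"); crop(p,215,195,350,315,5,"pics/k_crop.png")
E
```

```text
time 6.225
q [-0.6424  0.6889  1.7537  0.      0.6975  1.1494]
position [ 0.4981 -0.2341  0.0189]
tool_rot [ 0.9939 -0.1103  0.0007  0.0004]
ft_force [-0.1739 -0.4363 -1.7394]
moment [0.0529 0.1475 0.0262]
grip_width 0.0405
```

View pics/k_wrist.png

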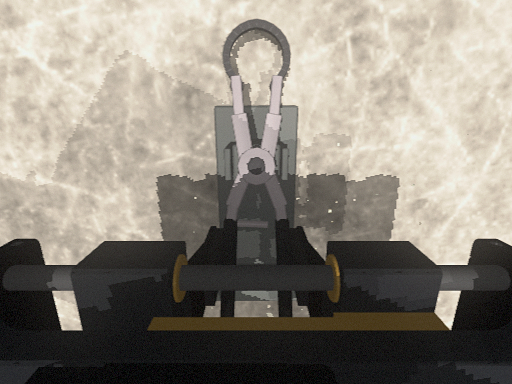

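View pics/k_crop.png

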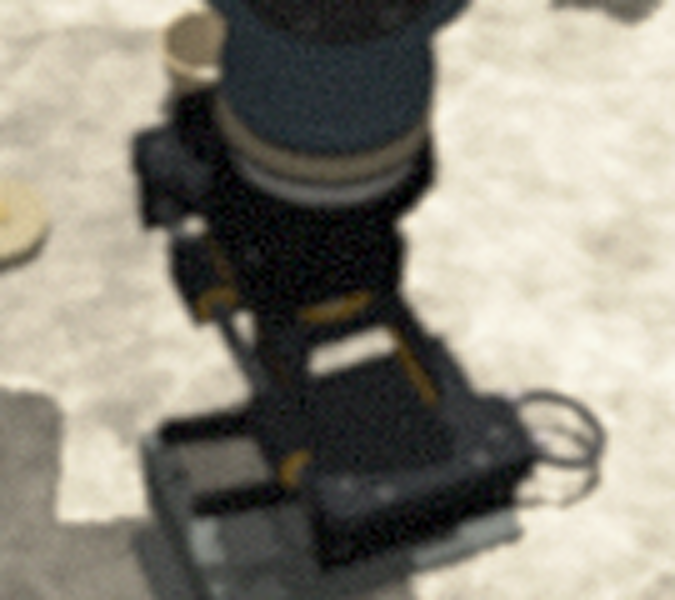

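The pliers tipped nose-down about the pads: the ring is now at (257,50), and it was at about (257,30). I'll quantify that from depth.

```bash
cat > tilt.py <<'E'
import sys
from h import *
np.set_printoptions(precision=1,suppress=True,linewidth=200)
# local tool-frame cloud of pliers: args tag x y z qx qy
tag=sys.argv[1]; T=np.array(list(map(float,sys.argv[2:5]))); a=2*np.arctan2(float(sys.argv[6]),float(sys.argv[5]))
x=np.array([np.cos(a),np.sin(a),0]);y=np.array([np.sin(a),-np.cos(a),0])
p,d,K,E=load(f"{tag}_wrist.npz");X=cloud(d,K,E)-T
L=np.stack([X@x,X@y,X[...,2]],-1)*1000; L[d<=0]=999
m=(L[...,0]>18)&(L[...,0]<160)&(np.abs(L[...,1])<30)&(L[...,2]+T[2]*1000>float(sys.argv[7]))&(L[...,2]<85)
Q=L[m]
for lo in range(18,160,6):
    q=Q[(Q[:,0]>=lo)&(Q[:,0]<lo+6)]
    if len(q)>4: print(lo,len(q),"y",q[:,1].min(),q[:,1].max(),"h med/max",np.median(q[:,2]),np.percentile(q[:,2],95),"world z",np.median(q[:,2])+T[2]*1000)
E
python3 tilt.py j .4973 -.2336 .0002 .9939 -.1103 20
python3 tilt.py k .498 -.2340 .0187 .9939 -.1103 18
```

```text
18 409 y -20.646003533132667 18.424794571625032 h med/max 49.82422890699598 51.49123237477571 world z 50.02422890699598
24 242 y -18.46365939602248 16.61250174270269 h med/max 50.234226867019764 51.25427420812777 world z 50.43422686701977
30 335 y -18.68051293150565 16.623585294005917 h med/max 50.315635259436036 51.24505700953352 world z 50.51563525943604
36 434 y -20.25275877242607 18.084742454262965 h med/max 50.21874085825354 51.36384792109195 world z 50.41874085825354
42 785 y -20.252110576682686 18.642419489095982 h med/max 50.35628557307695 52.22204084880653 world z 50.556285573076956
48 788 y -20.497594253915974 18.42511618398962 h med/max 50.887512060861965 53.82507269215353 world z 51.08751206086197
54 834 y -20.469276793812895 18.187957665331123 h med/max 50.34583447495173 52.812079779494304 world z 50.54583447495173
60 628 y -19.94576233707758 17.99899983160895 h med/max 49.56651865314694 51.36396374907652 world z 49.766518653146946
66 441 y -13.38746920987 11.871716964008117 h med/max 49.824221976439354 50.9007665533034 world z 50.02422197643936
72 487 y -14.710630236054
[... 2891 characters left out ...]
8.770694042433433 h med/max 7.249007513597663 8.637626806938966 world z 25.949007513597664
108 153 y -21.558266308032405 19.503490724364255 h med/max 5.266633330803901 6.6528595723639405 world z 23.966633330803905
114 178 y -21.61830355124651 19.48890178137153 h med/max 3.6277734472483276 5.102374538633583 world z 22.32777344724833
120 230 y -20.243082107696836 18.268902995004037 h med/max 2.022413616893653 3.580617712806275 world z 20.722413616893654
126 348 y -16.622314515193516 15.137002141091108 h med/max 0.4262176483224769 1.6712939787717194 world z 19.12621764832248
132 38 y -8.040828796172661 4.757721906039526 h med/max -0.1002910202457085 0.5510380964443057 world z 18.599708979754293
```

The tilt is about 16°, and the pivot is still on the post. I'll set the pliers back down level, squeeze close to the stop so the pads lie flat and the grip is firmer, then lift again.

Request:
arm_command(targets=[[0,0,0.8,0,4.0],[0,0,1.6,0,4.0],[0,0,1.85,0,4.0],[0,0,1.85,0,3.7],[0,0,1.85,0,3.7]], newtons=25)

```text
time: 6.85
position: [0.497, -0.2335, -0.0006]
tool_rot: [0.994, -0.11, -0.001, -0.0]
ft_force: [-3.0, 0.7, 4.8]
grip_width: 0.0371
```

Request:
arm_command(targets=[[0,0,0,0,3.7],[0,0,0,0,3.7]])

```text
time: 7.1
position: [0.4971, -0.2335, -0.0006]
tool_rot: [0.994, -0.11, -0.001, -0.0]
ft_force: [-2.9, 1.1, 4.5]
grip_width: 0.0374
```

```bash
python3 snap.py l wrist; python3 tilt.py l .4973 -.2336 .0002 .9939 -.1103 20 | cut -c1-150
```

```text
time 7.15
q [-0.6426  0.723   1.7608 -0.0001  0.6589  1.1495]
position [ 0.4971 -0.2335 -0.0006]
tool_rot [ 0.9939 -0.1104 -0.0005 -0.0003]
ft_force [-2.1208  0.5864  3.5296]
moment [ 0.2216  0.5398 -0.0222]
grip_width 0.0371
18 394 y -19.619847108313586 17.337757162589245 h med/max 49.791790288859275 51.36491265892912 world z 49.99179028885928
24 257 y -18.26147292940891 15.905831876145914 h med/max 50.23155661833008 51.18099910823968 world z 50.431556618330085
30 333 y -17.882542277739933 15.816665049200553 h med/max 50.19542783566573 51.17301914904557 world z 50.395427835665735
36 442 y -20.257755254600898 18.47645222522935 h med/max 50.21467924165428 51.366780711849685 world z 50.414679241654284
42 788 y -20.291969511503535 18.438018058082793 h med/max 50.25689037645519 52.416677896934594 world z 50.45689037645519
48 789 y -20.510496051031733 18.222075024918627 h med/max 50.84355950716201 53.81085477181868 world z 51.043559507162016
54 849 y -20.382046872298524 18.5662198666053 h med/max 50.306494133456 52.77914127025188 world z 50.506494133456
60 640 y -19.76089536219876 18.0121
[... 703 characters left out ...]
9997812 16.969140225612332 h med/max 49.24802500200662 50.26805086472901 world z 49.448025002006624
102 231 y -18.63603631854836 17.99508367094352 h med/max 39.24790457656928 49.9597035526111 world z 39.447904576569286
108 251 y -21.0997335490461 20.41535419798028 h med/max 38.76798722295483 39.89105939899284 world z 38.96798722295483
114 264 y -21.800151372431724 21.161952113702128 h med/max 38.885708685090876 39.99166876039322 world z 39.08570868509088
120 303 y -21.82409980742272 20.952635398505144 h med/max 38.898450970713704 40.01164177324283 world z 39.09845097071371
126 318 y -20.471301649327177 19.78571236866011 h med/max 38.77327132779453 39.85557749073285 world z 38.973271327794535
```

View pics/l_wrist.png

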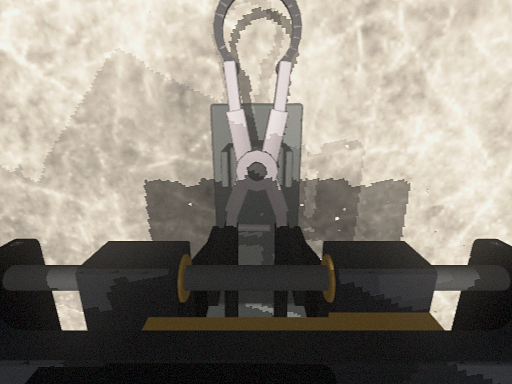

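Level again. I'll do a small test lift.

Request:
arm_command(targets=[[0,0,-0.3,0,3.7],[0,0,-0.7,0,3.7],[0,0,-1.0,0,3.7]])

```text
time: 7.52
position: [0.498, -0.234, 0.0097]
tool_rot: [0.994, -0.11, 0.0, 0.0]
ft_force: [-0.1, 1.4, -2.0]
grip_width: 0.0371
```

```bash
python3 snap.py m wrist; python3 tilt.py m .4975 -.2337 .0097 .9939 -.1103 20 | cut -c1-150
```

```text
time 7.575
q [-0.6424  0.7045  1.7565  0.0001  0.6793  1.1494]
position [ 0.4981 -0.2341  0.01  ]
tool_rot [ 0.9939 -0.1104  0.0005  0.0003]
ft_force [-0.7796 -0.002  -0.4302]
moment [-0.0066  0.1816 -0.0283]
grip_width 0.0373
18 413 y -18.909351105572213 17.02944911992768 h med/max 46.58516956372402 48.581064870841026 world z 56.285169563724025
24 244 y -18.134218025842614 15.676753178026491 h med/max 46.07268550272624 47.206170003504866 world z 55.77268550272624
30 321 y -18.0366114598139 16.217271874216323 h med/max 45.207855190727116 46.35108200314277 world z 54.90785519072712
36 401 y -20.127729230308454 18.25540354884036 h med/max 44.11034185020092 45.30867085664075 world z 53.81034185020092
42 712 y -20.060144379550255 18.27903013877126 h med/max 43.404339958784504 45.11771350768855 world z 53.10433995878451
48 715 y -20.384777963901662 18.573852595949994 h med/max 43.124359042405864 45.92231940684493 world z 52.82435904240587
54 783 y -20.191006905085143 18.46267965782964 h med/max 41.4676435414099 44.71293609853194 world z 51.1676435414099
60 524 y -19.413971827034004 17.502
[... 960 characters left out ...]
.75381648996474 h med/max 21.603883373992872 22.98956084047999 world z 31.303883373992875
114 201 y -22.212080415049794 20.7789107716805 h med/max 20.507489099281297 21.57829190787013 world z 30.207489099281297
120 240 y -21.50769958776649 20.401119602368507 h med/max 19.613357176740774 20.823160344136785 world z 29.313357176740773
126 347 y -19.714199531958215 18.20587960249705 h med/max 18.62854983523487 19.899949883690315 world z 28.328549835234874
132 511 y -15.310222439441342 14.292024801189628 h med/max 17.755511647015688 18.881987849412155 world z 27.45551164701569
138 16 y -4.8672293449065815 3.2840900324951185 h med/max 17.01110122548735 18.023852046635298 world z 26.711101225487354
```

A partial grip can't hold the nose up: the spring limits it to about 12 N and the pliers still tip about 10°. I'll set them back level and squeeze onto the stop before lifting, so the grip force isn't limited by the spring.

Request:
arm_command(targets=[[0,0,0.5,0,3.7],[0,0,1.02,0,3.7],[0,0,1.02,0,3.0],[0,0,1.02,0,3.0],[0,0,1.02,0,3.0]], newtons=60)

```text
time: 8.2
position: [0.4975, -0.2337, -0.0009]
tool_rot: [0.994, -0.11, -0.0, -0.0]
ft_force: [0.3, 0.8, -1.0]
grip_width: 0.0334
```

```bash
python3 snap.py n wrist; python3 tilt.py n .4972 -.2335 -.0003 .9939 -.1103 20 | cut -c1-150
```

```text
time 8.25
q [-0.6425  0.7237  1.7604  0.0001  0.6577  1.1495]
position [ 0.4975 -0.2337 -0.0009]
tool_rot [ 0.9939 -0.1104 -0.0001 -0.0001]
ft_force [-0.3794  0.073  -1.0944]
moment [0.0935 0.18   0.0237]
grip_width 0.0335
18 446 y -18.486194219364265 16.54733499400472 h med/max 50.239059327207315 52.17388118390426 world z 49.93905932720732
24 258 y -17.461784014246113 15.589082349612136 h med/max 50.78701532280316 51.78095062113953 world z 50.48701532280316
30 330 y -17.412339557849307 15.549976433541527 h med/max 50.90718453912123 51.761571722739326 world z 50.607184539121235
36 427 y -20.09173680087327 18.07832374723831 h med/max 50.74783491880652 51.74585224675093 world z 50.44783491880652
42 781 y -20.043295370183458 18.755056024338472 h med/max 50.64059979167195 52.78761476628587 world z 50.340599791671956
48 781 y -20.345396707227014 18.451708459336782 h med/max 51.490864382961014 54.38831393191871 world z 51.19086438296102
54 836 y -20.21791761573099 18.674543554857394 h med/max 51.04586932461544 53.66467406914239 world z 50.74586932461544
60 673 y -19.905232373195304 18.1227
[... 705 characters left out ...]
443445 18.016929914950612 h med/max 49.62856652301059 51.01301313540987 world z 49.32856652301059
102 246 y -19.62465684137229 18.286874854595467 h med/max 39.91065963482328 50.401421306960216 world z 39.610659634823286
108 252 y -21.709796909931548 21.0208205681564 h med/max 39.306368810788115 40.46120244125641 world z 39.00636881078812
114 256 y -22.63390097131429 21.508342625266554 h med/max 39.20876405099095 40.27959074440853 world z 38.90876405099095
120 305 y -22.54035345015019 21.65282388126453 h med/max 39.21870277264729 40.49618341982982 world z 38.91870277264729
126 347 y -21.162976238139883 20.416213952707746 h med/max 39.18758607395427 40.44551377632272 world z 38.887586073954274
```

The ring is now 44–45 mm across outside, which is fully spread. I'll lift and check.

Request:
arm_command(targets=[[0,0,-0.4,0,3.0],[0,0,-1.0,0,3.0],[0,0,-1.6,0,3.0]])

```text
time: 8.62
position: [0.4977, -0.2338, 0.0159]
tool_rot: [0.994, -0.11, 0.0, 0.0]
ft_force: [-0.8, 0.3, -2.1]
grip_width: 0.0336
```

```bash
python3 snap.py o wrist; python3 tilt.py o .4977 -.2338 .0155 .9939 -.1103 40 | cut -c1-150
```

```text
time 8.675
q [-0.6425  0.6929  1.7545  0.      0.6924  1.1495]
position [ 0.4981 -0.2341  0.0166]
tool_rot [ 0.9939 -0.1104  0.0008  0.0004]
ft_force [ 0.6304  0.3883 -0.9101]
moment [ 0.0859  0.1596 -0.0155]
grip_width 0.0334
18 422 y -18.684263999278535 16.52026451023885 h med/max 51.38592162981312 52.90058231142519 world z 66.88592162981311
24 249 y -17.59242528056523 15.475065985463537 h med/max 51.79769637382495 52.8477949616451 world z 67.29769637382495
30 343 y -17.51093051164513 14.883586953548464 h med/max 51.79582895678212 52.90065728367488 world z 67.29582895678212
36 400 y -20.392014540099566 18.155736331328278 h med/max 51.8021906549415 52.91368602198228 world z 67.3021906549415
42 608 y -20.392435695386933 18.0807321940606 h med/max 52.25866761608508 53.95163477393864 world z 67.75866761608508
48 625 y -20.51713872715574 18.475157426567236 h med/max 53.00849154956246 55.59688006663529 world z 68.50849154956245
54 659 y -20.5773429132297 18.39398480930045 h med/max 52.4750984543403 54.678167713110405 world z 67.9750984543403
60 526 y -13.441551762484352 15.96896709456415
[... 695 characters left out ...]
828419807 17.93805835745017 h med/max 50.51365471609866 51.72307855923918 world z 66.01365471609866
102 241 y -19.70855037065372 18.166808563532836 h med/max 40.55633047897742 51.18067961851946 world z 56.05633047897742
108 248 y -21.84037834253476 20.82886592288656 h med/max 40.19207284530372 41.287672487205874 world z 55.69207284530372
114 264 y -22.694180945167673 21.448968423522825 h med/max 40.17434707659706 41.40712265952727 world z 55.67434707659706
120 301 y -22.64813541039419 21.54958916751116 h med/max 40.09646521502672 41.420544329600155 world z 55.59646521502672
126 336 y -21.38974956372233 20.557201034133005 h med/max 39.97245377576267 41.30521722077826 world z 55.47245377576267
```

Lifted level: the slope is the same as on the rest, and the ring is about 39 mm above the reported TCP. I'll fit the ring centre in the tool frame and work out the transport.

```bash
cat > ring.py <<'E'
import sys
from h import *
from scipy.optimize import least_squares
np.set_printoptions(precision=4,suppress=True)
def frame(T,qx,qy):
    a=2*np.arctan2(qy,qx)
    return np.array(T),np.array([np.cos(a),np.sin(a),0]),np.array([np.sin(a),-np.cos(a),0])
def ringfit(tag,T,qx,qy,dz=.0404):
    T,x,y=frame(T,qx,qy)
    p,d,K,E=load(f"{tag}_wrist.npz");X=cloud(d,K,E)-T
    L=np.stack([X@x,X@y,X[...,2]],-1)
    m=(d>0)&(L[...,0]>.104)&(L[...,0]<.16)&(abs(L[...,1])<.03)&(abs(L[...,2]-dz)<.003)
    # ring pixels cast onto the plane of its top face
    v,u=np.nonzero(m); Q=np.array([onz(a,b,T[2]+dz,K,E) for a,b in zip(u,v)])-T
    Q=np.c_[Q@x,Q@y]
    f=least_squares(lambda c:np.hypot(Q[:,0]-c[0],Q[:,1]-c[1])-.020,[.12,0],loss='soft_l1',f_scale=.002)
    r=np.hypot(*(Q-f.x).T)
    return f.x,len(Q),np.percentile(r,[2,50,98]),Q.max(0),np.median(L[m][:,2])
if __name__=="__main__":
    a=list(map(float,sys.argv[2:7])); print(ringfit(sys.argv[1],a[:3],a[3],a[4]))
E
python3 ring.py n .4975 -.2337 -.0009 .9939 -.1104
python3 ring.py o .4979 -.234 .0160 .9939 -.1104
python3 - <<'E'
import numpy as np
T=np.array([.498,-.234]);a=2*np.arctan2(-.1104,.9939);S=np.array([.578,.1785]);l=.113
x=np.array([np.cos(a),np.sin(a)]);y=np.array([np.sin(a),-np.cos(a)])
w=S-l*x-T; print(np.degrees(a),w,"tool cm",w@x*100,w@y*100, S-l*x)
E
```

```text
(array([ 0.1178, -0.0007]), 1277, array([0.0175, 0.0197, 0.0221]), array([0.1306, 0.0214]), np.float64(0.039872684164751565))
(array([ 0.1174, -0.0007]), 1269, array([0.0175, 0.0197, 0.0221]), array([0.1304, 0.0213]), np.float64(0.03964131099534924))
-12.676587183753421 [-0.03024555  0.43729757] tool cm -12.547217158100699 -42.000082730401125 [0.46775445 0.20329757]
```

Request:
arm_command(targets=[[0,0,-2.5,0,3.0],[0,-1,-5,0,3.0],[-1,-4,-7.5,0,3.0],[-2.5,-8.5,-7.5,0,3.0],[-4,-13,-7.5,0,3.0]])

```text
time: 9.3
position: [0.4872, -0.0973, 0.0912]
tool_rot: [0.994, -0.111, 0.001, 0.0]
ft_force: [0.9, 0.3, -0.6]
grip_width: 0.0337
```

Request:
arm_command(targets=[[-1.5,-5,0,0,3.0],[-3,-10,0,0,3.0],[-4.5,-15,0,0,3.0],[-6,-20,0,0,3.0],[-7.5,-24,0,0,3.0]])

```text
time: 9.93
position: [0.4665, 0.1545, 0.0908]
tool_rot: [0.994, -0.11, 0.001, -0.0]
ft_force: [0.5, 0.0, -1.8]
grip_width: 0.0335
```

Request:
arm_command(targets=[[-1,-3,0,0,3.0],[-1.5,-4.9,0,0,3.0],[-1.5,-4.9,0,0,3.0]])

```text
time: 10.3
position: [0.4625, 0.2048, 0.0906]
tool_rot: [0.994, -0.109, 0.0, -0.0]
ft_force: [1.1, 0.5, -0.9]
grip_width: 0.0337
```

```bash
python3 snap.py q wrist scene; python3 - <<'E'
from h import *
p,d,K,E=load("q_scene.npz"); crop(p,120,60,280,200,4,"pics/q_crop.png")
E
```

```text
time 10.4
q [ 0.1929  0.5249  1.8258 -0.0004  0.7908  1.9846]
position [0.4625 0.2033 0.0905]
tool_rot [ 0.9939 -0.1101  0.      0.0001]
ft_force [ 0.6137  0.4949 -1.5133]
moment [0.0483 0.1565 0.0289]
grip_width 0.0331
```

View pics/q_wrist.png

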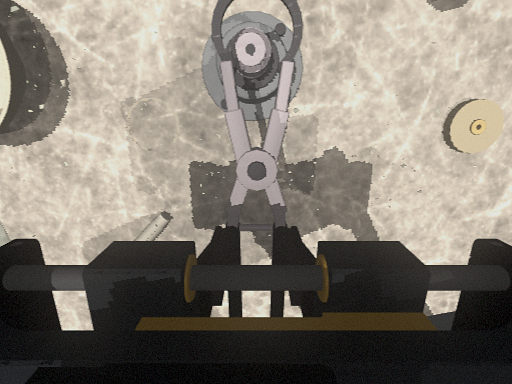

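View pics/q_crop.png

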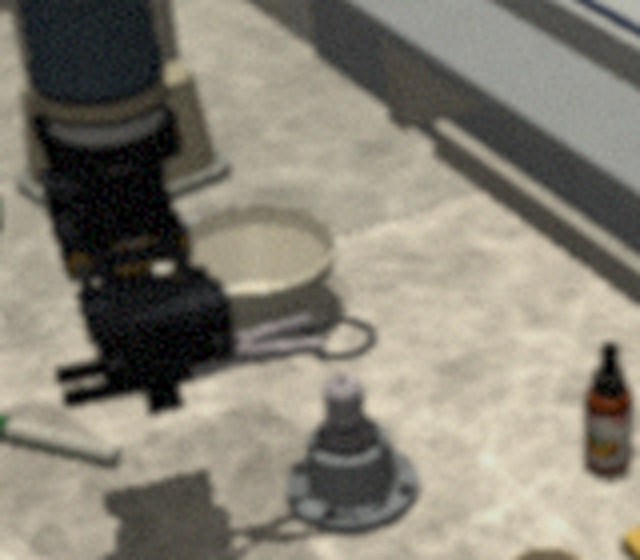

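The wrist view shows the spindle top face at about (251,49) inside the ring outline, and the ring is above the spindle in the scene view. I'll measure both from this same picture.

```bash
cat > rel.py <<'E'
import sys
from ring import *
tag=sys.argv[1]; a=list(map(float,sys.argv[2:7]))
T,x,y=frame(a[:3],a[3],a[4])
print("ring",ringfit(tag,a[:3],a[3],a[4]))
p,d,K,E=load(f"{tag}_wrist.npz");X=cloud(d,K,E)
m=(abs(X[...,2]-.0915)<.003)&(d>0)
v,u=np.nonzero(m); L=X[v,u]-T; lx,ly=L@x,L@y
k=(lx>.09)&(lx<.15)&(abs(ly)<.03); u,v=u[k],v[k]
mm=np.zeros(m.shape,np.uint8); mm[v,u]=1
cs,_=cv2.findContours(mm,cv2.RETR_EXTERNAL,cv2.CHAIN_APPROX_NONE); c=max(cs,key=cv2.contourArea)
(cu,cv),ax,an=cv2.fitEllipse(c); P=onz(cu,cv,.092,K,E)
print("top ellipse",cu,cv,ax,"z med",np.median(X[v,u][:,2]),"world",P,"tool",(P-T)@x,(P-T)@y)
q=X[v,u]; print("mid of extents",(q.max(0)+q.min(0))/2,q.max(0)-q.min(0))
E
python3 rel.py q .4625 .2040 .0905 .9939 -.1100
python3 - <<'E'
from h import *
p,d,K,E=load("q_wrist.npz"); crop(p,190,0,320,130,5,"pics/q_w.png")
E
```

```text
ring (array([ 0.1176, -0.0016]), 1269, array([0.0175, 0.0198, 0.0222]), array([0.1305, 0.0204]), np.float64(0.03998267676600192))
top ellipse 249.6046142578125 49.707427978515625 (36.75747299194336, 41.8757438659668) z med 0.09128278206535292 world [0.5777 0.184  0.092 ] tool 0.1167825509901359 -0.00571700529405549
mid of extents [0.5777 0.1841 0.0911] [0.0244 0.0251 0.0053]
```

View pics/q_w.png

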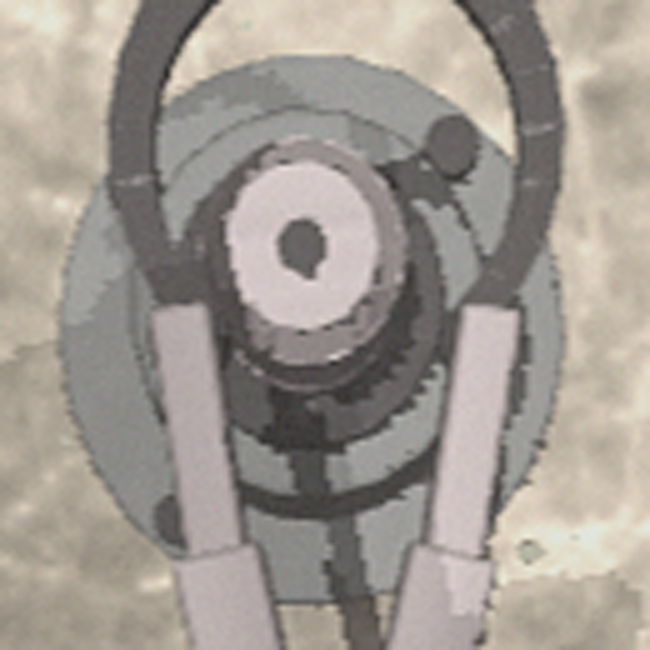

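The spindle is 4.1 mm to the −y side of the ring centre in tool axes, and about 0.8 mm back. I'll correct that and drop to just above the spindle top.

Request:
arm_command(targets=[[-0.05,-0.4,0,0,3.0],[-0.05,-0.4,1.2,0,3.0],[-0.05,-0.4,2.5,0,3.0],[-0.05,-0.4,2.5,0,3.0],[-0.05,-0.4,2.5,0,3.0]])

```text
time: 11.02
position: [0.4629, 0.2074, 0.065]
tool_rot: [0.994, -0.111, -0.0, 0.0]
ft_force: [-0.0, -0.2, -1.6]
grip_width: 0.033
```

```bash
python3 snap.py r wrist scene; python3 - <<'E'
from h import *
p,d,K,E=load("r_scene.npz"); crop(p,140,110,270,200,5,"pics/r_crop.png")
p,d,K,E=load("r_wrist.npz"); crop(p,190,0,320,130,5,"pics/r_w.png")
E
```

```text
time 11.125
q [ 0.2008  0.5712  1.8373 -0.      0.7327  1.9929]
position [0.4633 0.2076 0.0655]
tool_rot [ 0.9939 -0.1104  0.0002 -0.0001]
ft_force [ 0.6832  1.3348 -0.9256]
moment [0.0934 0.1222 0.0498]
grip_width 0.0333
```

View pics/r_w.png

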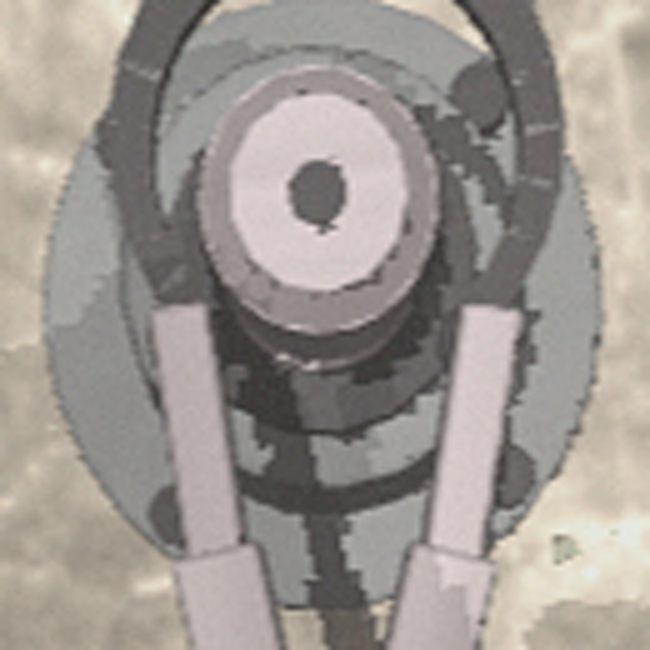

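View pics/r_crop.png

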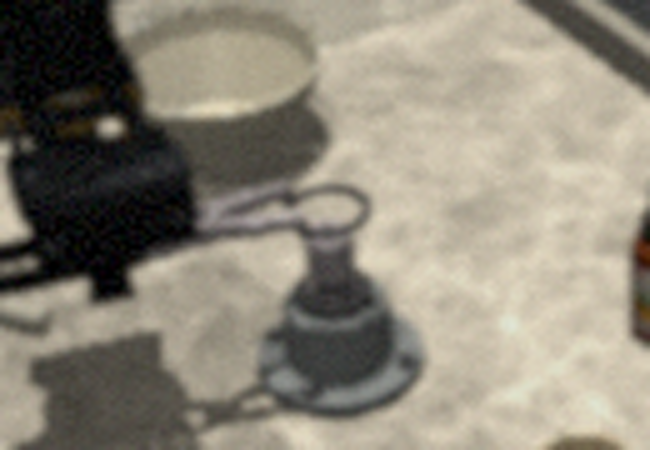

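```bash
python3 rel.py r .4631 .2075 .0653 .9939 -.1104
```

```text
ring (array([ 0.1176, -0.0005]), 1250, array([0.0175, 0.0197, 0.022 ]), array([0.1304, 0.0215]), np.float64(0.039332161507987816))
top ellipse 252.86102294921875 39.20088195800781 (43.749271392822266, 49.38197326660156) z med 0.09128989443865994 world [0.5777 0.1841 0.092 ] tool 0.11697116958065887 -0.002275574875447884
mid of extents [0.5778 0.1839 0.0914] [0.0251 0.0246 0.0057]
```

Remaining offset: about 0 in x (after allowing for the taper bias) and −1.8 mm in y. I'll correct it, then go down halfway at a gentle pace and recheck.

Request:
arm_command(targets=[[0,-0.18,0,0,3.0],[0,-0.18,0.4,0,3.0],[0,-0.18,1.0,0,3.0],[0,-0.18,1.6,0,3.0],[0,-0.18,2.0,0,3.0]])

```text
time: 11.75
position: [0.4631, 0.2092, 0.0447]
tool_rot: [0.994, -0.11, -0.0, 0.0]
ft_force: [-1.6, -0.2, -0.9]
grip_width: 0.0335
```

```bash
python3 snap.py s wrist scene; python3 - <<'E'
from h import *
p,d,K,E=load("s_scene.npz"); crop(p,140,110,270,200,5,"pics/s_crop.png")
p,d,K,E=load("s_wrist.npz"); crop(p,190,0,320,130,5,"pics/s_w.png")
E
python3 rel.py s .4626 .2090 .0460 .9939 -.1104
```

```text
time 11.85
q [0.2041 0.6098 1.8468 0.     0.6863 1.9962]
position [0.463  0.2092 0.0447]
tool_rot [ 0.9939 -0.1104 -0.0007  0.0002]
ft_force [-0.5693 -0.5875 -1.8655]
moment [0.0154 0.2145 0.0272]
grip_width 0.0337
ring (array([ 0.122, -0.001]), 1805, array([0.0091, 0.0182, 0.0231]), array([0.1307, 0.0209]), np.float64(0.03898187497930056))
top ellipse 256.3530578613281 28.28325653076172 (50.050846099853516, 57.331260681152344) z med 0.09142652596686107 world [0.5776 0.1841 0.092 ] tool 0.11765106563514514 -0.0009556136423592099
mid of extents [0.569  0.1881 0.0915] [0.0426 0.035  0.006 ]
```

View pics/s_w.png

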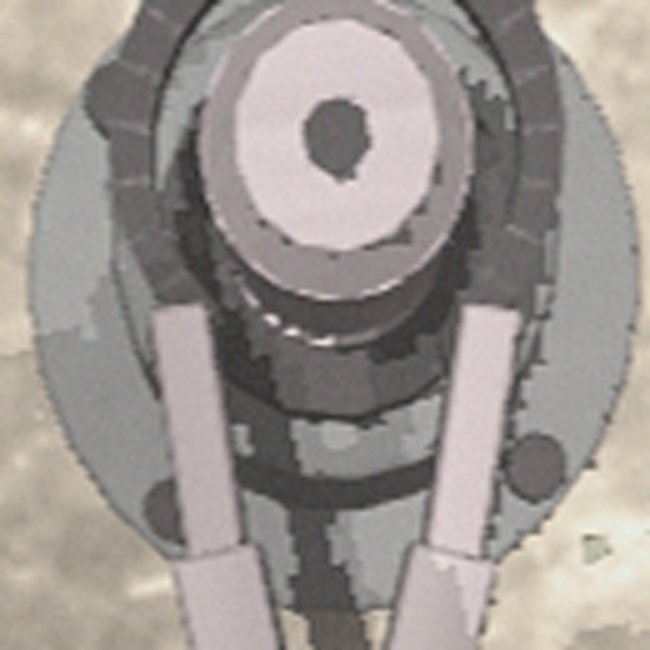

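View pics/s_crop.png

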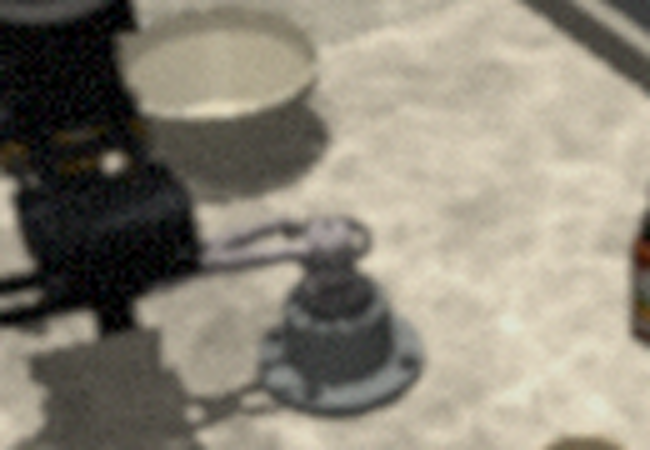

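The ring is around the spindle with no contact force and centred within about 0.5 mm. I'll go down the rest of the way to the groove.

Request:
arm_command(targets=[[0,0,0.5,0,3.0],[0,0,1.1,0,3.0],[0,0,1.8,0,3.0],[0,0,2.3,0,3.0],[0,0,2.4,0,3.0]])

```text
time: 12.48
position: [0.4631, 0.2092, 0.0208]
tool_rot: [0.994, -0.11, -0.0, 0.0]
ft_force: [0.0, 0.8, -2.3]
grip_width: 0.0337
```

Request:
arm_command(targets=[[0,0,0,0,3.0],[0,0,0,0,3.0]])

```text
time: 12.72
position: [0.4636, 0.2094, 0.0215]
tool_rot: [0.994, -0.11, 0.0, -0.0]
ft_force: [0.3, -0.3, -1.1]
grip_width: 0.0335
```

```bash
python3 snap.py t wrist scene side wrist; python3 - <<'E'
from h import *
p,d,K,E=load("t_scene.npz"); crop(p,140,110,270,200,5,"pics/t_crop.png")
p,d,K,E=load("t_wrist.npz"); crop(p,190,0,320,130,5,"pics/t_w.png")
E
python3 tilt.py t .463 .2092 .021 .9939 -.1104 45 | cut -c1-150
```

```text
time 12.925
q [0.2042 0.6533 1.8576 0.     0.6303 1.9962]
position [0.4635 0.2093 0.0215]
tool_rot [ 0.9939 -0.1104  0.0002 -0.0001]
ft_force [ 0.0478  0.6542 -1.7742]
moment [0.0657 0.2316 0.0425]
grip_width 0.0331
18 447 y -18.64232136339365 16.096016092561914 h med/max 51.2615498071433 53.2435951222462 world z 72.2615498071433
24 252 y -18.056962377967388 15.129223844260574 h med/max 51.95588954416133 52.89939391561594 world z 72.95588954416132
30 334 y -17.290081649994047 15.103292222046301 h med/max 51.9419709705262 52.905762014273094 world z 72.9419709705262
36 349 y -15.53532890698055 12.839637923323556 h med/max 52.03229186658888 52.949760240989875 world z 73.03229186658888
42 472 y -13.855987271076609 11.075543426626812 h med/max 52.71310253301557 53.94559512344218 world z 73.71310253301557
48 468 y -11.957518417779296 9.690781137653286 h med/max 53.66249711667976 55.817727626281936 world z 74.66249711667976
54 507 y -12.325995876452067 10.239048716505144 h med/max 52.951262849916986 55.13223995402602 world z 73.95126284991699
60 533 y -13.815179184998684 11.614407634899793 
[... 806 characters left out ...]
486070887 23.892153614014674 h med/max 41.35633341171606 68.58721003659913 world z 62.35633341171606
108 1816 y -27.783285138197765 25.93930096633823 h med/max 67.31330961913591 71.35795161514086 world z 88.31330961913591
114 1781 y -27.727931688216955 26.6424533594422 h med/max 69.61061882167317 71.78400698393648 world z 90.61061882167317
120 835 y -27.891082473537992 26.379978070818844 h med/max 40.67980983255376 71.294481833723 world z 61.67980983255376
126 327 y -26.072042555377045 25.118788678734187 h med/max 40.16244167311026 41.4226176858731 world z 61.16244167311026
132 6 y -23.674152453497406 21.638092236774757 h med/max 24.219433799693263 24.71350599828598 world z 45.21943379969326
```

View pics/t_w.png

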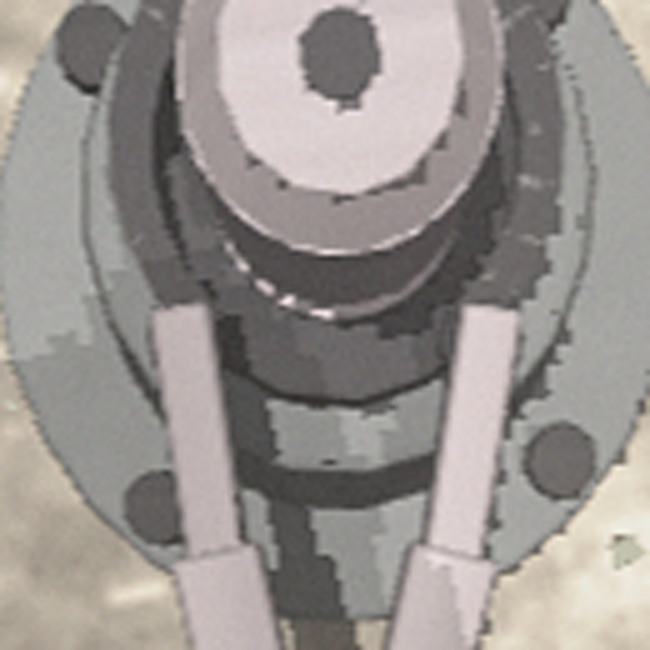

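View pics/t_crop.png

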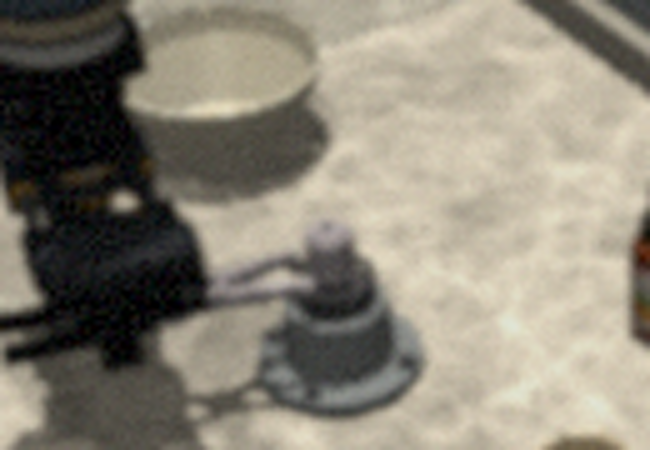

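```bash
python3 - <<'E'
from ring import *
T,x,y=frame([.4635,.2093,.0215],.9939,-.1104)
p,d,K,E=load("t_wrist.npz");X=cloud(d,K,E);L=X-T;L=np.stack([L@x,L@y,X[...,2]],-1)
r=np.hypot(L[...,0]-.1176,L[...,1])
m=(d>0)&(L[...,0]>.104)&(r<.0245)&(r>.0155)&(abs(L[...,2]-.0615)<.003)
v,u=np.nonzero(m);Q=np.array([onz(a,b,.0615,K,E) for a,b in zip(u,v)])-T;Q=np.c_[Q@x,Q@y]
f=least_squares(lambda c:np.hypot(Q[:,0]-c[0],Q[:,1]-c[1])-.020,[.1176,0],loss='soft_l1',f_scale=.001)
print("ring",f.x,len(Q),np.percentile(np.hypot(*(Q-f.x).T),[3,50,97]),"z",np.median(L[m][:,2]))
# top face: bright mask at z~.092; use lower visible edge of 26mm cylinder shoulder (z=.088)
m=(d>0)&(X[...,2]>.0865)&(r<.016)
q=L[m]; 
m2=(d>0)&(X[...,2]>.066)&(X[...,2]<.0865)&(r<.016); q2=L[m2]
print("shoulder y extent",q[:,1].min(),q[:,1].max(),"x min",q[:,0].min(), "-> cx",q[:,0].min()+.013)
print("cyl side pts",len(q2),q2[:,0].min()+.013 if len(q2) else None)
E
```

```text
ring [ 0.1186 -0.0007] 1191 [0.0177 0.02   0.022 ] z 0.0613424900349643
shoulder y extent -0.013256162927939219 0.012406097303811031 x min 0.10423848949918356 -> cx 0.11723848949918356
cyl side pts 410 0.11723119099519419
```

The ring sits about 0.4–1.4 mm ahead of the spindle axis, against 4.5 mm of clearance. I'll trim it slightly, settle and do the last check.

Request:
arm_command(targets=[[-0.06,0,0,0,3.0],[-0.06,0,0,0,3.0],[-0.06,0,0,0,3.0]])

```text
time: 13.3
position: [0.4628, 0.2094, 0.0213]
tool_rot: [0.994, -0.11, -0.0, 0.0]
ft_force: [0.1, 0.2, -1.3]
grip_width: 0.0335
```

```bash
python3 snap.py v wrist scene; python3 - <<'E'
from ring import *
T,x,y=frame([.463,.2093,.0213],.9939,-.1104)
p,d,K,E=load("v_wrist.npz");X=cloud(d,K,E);L=X-T;L=np.stack([L@x,L@y,X[...,2]],-1)
r=np.hypot(L[...,0]-.1176,L[...,1])
for lo in (.104,.112):
    m=(d>0)&(L[...,0]>lo)&(r<.0245)&(r>.0155)&(abs(L[...,2]-.0615)<.003)
    v,u=np.nonzero(m);Q=np.array([onz(a,b,.0615,K,E) for a,b in zip(u,v)])-T;Q=np.c_[Q@x,Q@y]
    f=least_squares(lambda c:np.hypot(Q[:,0]-c[0],Q[:,1]-c[1])-.020,[.1176,0],loss='soft_l1',f_scale=.001)
    print("ring",f.x,"z",np.median(L[m][:,2]),"left/right z",np.median(L[m&(L[...,1]<0)][:,2]),np.median(L[m&(L[...,1]>0)][:,2]))
q=L[(d>0)&(X[...,2]>.0865)&(r<.0165)];print("spindle",q[:,0].min()+.013,(q[:,1].min()+q[:,1].max())/2)
crop(load("v_scene.npz")[0],0,60,512,384,1.5,"pics/v_all.png")
E
```

```text
time 13.4
q [ 0.2047  0.6533  1.8588 -0.      0.6294  1.9967]
position [0.4629 0.2094 0.0213]
tool_rot [ 0.9939 -0.1104  0.      0.    ]
ft_force [-0.2301 -0.2617 -2.2493]
moment [0.0528 0.1939 0.0052]
grip_width 0.0336
ring [ 0.1184 -0.0007] z 0.061125087777634424 left/right z 0.06113326175833059 0.061111863313415775
ring [ 0.1182 -0.0007] z 0.061089947582996004 left/right z 0.061109111644698504 0.06108482784428262
spindle 0.11783782633074036 -0.0006120076545063939
```

View pics/v_all.png

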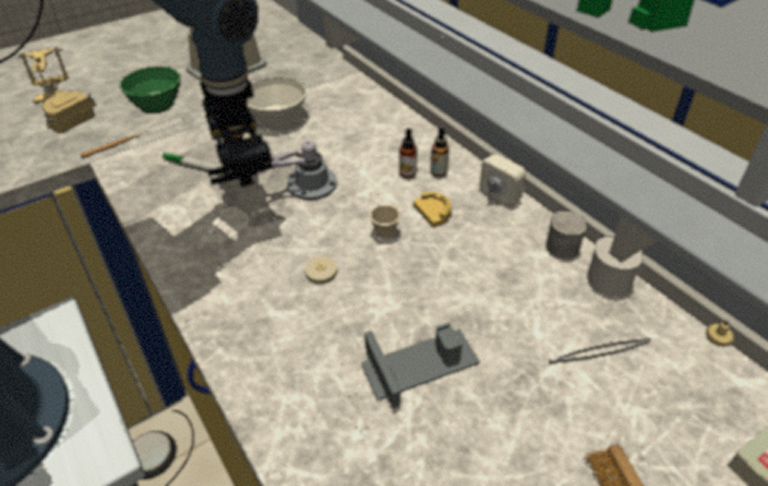

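The scene shows the ring round the spindle, the bystanders where they were and the rest empty. The ring is centred within about 0.6 mm, and its left and right sides are level with each other. I'm handing it in.

```bash
python3 -c "
from rig import robot
print(robot.hand_in())"
```

```text
the job is handed in; nothing more can be done
None
```

The spread ring is held round the spindle at the groove, handles still squeezed on their stop. I handed the job in at about 13.4 s.

**Last checks:**
- **Height:** ring mid-height is about 60 mm above the worktop, level with the groove and about 4 mm clear of the collar.
- **Level and centring:** the left and right sides are within 0.1 mm in height. The ring is centred to about 0.5 mm, with 4.5 mm of clearance all round.
- **Spread and force:** the ring measures about 35 mm inside and 44 mm outside. The wrist felt only the weight of the pliers, about 2 N, so nothing was leaning on the spindle.
- **Bystanders:** the felt wheel, crucible and cast stand where they were.

**What did not go as planned:**
- **Order of squeezing:** I squeezed the handles fully while the pliers were still on the rest, before lifting. I first tried lifting twice with a lighter squeeze, as the order asked, but the nose tipped down 10–16° with the pivot still on the post. I set them back level each time.
- **Fingertip position:** the real fingertips are about 27 mm short of the reported tool point, as both cameras showed. My first closing passed just above the handles without touching them, and I worked with the corrected height after that.
- **Spindle position:** the scene camera and the wrist camera disagreed by up to about 9 mm. I used the wrist camera's offset between ring and spindle.
- **Ring edge:** the far edge of the ring was just outside the wrist view, so its centre comes from a partial circle.

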